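Start the stirrer under the amber bottle

TASK

Set the stirrer going under the amber bottle: with the fingertips, gently press down the blue button straight in front of that bottle and let it come up again, then gently press the green start button and withdraw so that it comes up too. Press no other button, and leave the bottles and the jar standing untouched where they are.

Things in the scene. Friction and masses are not known exactly. Their poses are not given: they have to be found in the camera images.
- stirrer: White three-place stirrer, fixed, 270 mm (x) by 360 mm (y), flat deck 60 mm above the bench. Origin on the bench, mid-width, 150 mm behind its front (robot-side) edge; +x from front to back, +y to the left. On its front part: a row of three blue buttons, each joined by a blue stripe to the stirring place 117 mm straight behind it; nearer the robot a green and a red one, in either order.
- amber: Closed brown (amber) bottle with a blue cap, 60 mm across, 120 mm tall, loose on one of the three places. Origin at the centre of its underside, z up.
- white: Closed white bottle with a white cap, 60 mm across, 120 mm tall, loose on another place. Origin at the centre of its underside, z up.
- jar: Closed clear glass jar with a grey lid, 64 mm across, 80 mm tall, loose on the remaining place. Origin at the centre of its underside, z up.
- place_left (a point): Centre of the left-hand (+y of the stirrer) stirring place, a white disc 96 mm across, at deck height; places are 110 mm apart.
- place_mid (a point): Centre of the middle stirring place, a white disc 96 mm across, at deck height; places are 110 mm apart.
- place_right (a point): Centre of the right-hand (-y of the stirrer) stirring place, a white disc 96 mm across, at deck height; places are 110 mm apart.
- select_left_top (a point): left-hand (+y of the stirrer) blue button, 28 mm across; this point is the centre of its top face, 26 mm above the deck (14 mm above its black housing, 44 mm across), and moves down with it. Travel 10 mm straight down, 2.4 N to start, 4.4 N at 3.5 mm, 8 N fully down; registers from 3.5 mm; springs back when released.
- select_left (a joint): How far the left-hand (+y of the stirrer) blue button is down, m: 0 up, 0.010 fully down; it registers from 0.0035.
- select_mid_top (a point): middle blue button, 28 mm across; this point is the centre of its top face, 26 mm above the deck (14 mm above its black housing, 44 mm across), and moves down with it. Travel 10 mm straight down, 2.4 N to start, 4.4 N at 3.5 mm, 8 N fully down; registers from 3.5 mm; springs back when released.
- select_mid (a joint): How far the middle blue button is down, m: 0 up, 0.010 fully down; it registers from 0.0035.
- select_right_top (a point): right-hand (-y of the stirrer) blue button, 28 mm across; this point is the centre of its top face, 26 mm above the deck (14 mm above its black housing, 44 mm across), and moves down with it. Travel 10 mm straight down, 2.4 N to start, 4.4 N at 3.5 mm, 8 N fully down; registers from 3.5 mm; springs back when released.
- select_right (a joint): How far the right-hand (-y of the stirrer) blue button is down, m: 0 up, 0.010 fully down; it registers from 0.0035.
- start_top (a point): The green start button, 28 mm across; this point is the centre of its top face, 26 mm above the deck (14 mm above its black housing, 44 mm across), and moves down with it. Travel 10 mm straight down, 2.4 N to start, 4.4 N at 3.5 mm, 8 N fully down; registers from 3.5 mm; springs back when released. 60 mm nearer the robot than the blue row, 55 mm left or right of mid-width.
- start (a joint): How far the green start button is down, m: 0 up, 0.010 fully down; it registers from 0.0035.
- stop_top (a point): The red stop button, 28 mm across; this point is the centre of its top face, 26 mm above the deck (14 mm above its black housing, 44 mm across), and moves down with it. Travel 10 mm straight down, 2.4 N to start, 4.4 N at 3.5 mm, 8 N fully down; registers from 3.5 mm; springs back when released. 60 mm nearer the robot than the blue row, 55 mm left or right of mid-width.
- stop (a joint): How far the red stop button is down, m: 0 up, 0.010 fully down; it registers from 0.0035.
- rack: Green plastic tube rack, 120 by 200 mm, 45 mm tall, fixed on the bench to the right of the stirrer; not part of the job. Origin at the centre of its underside.
Mind the look-alikes: they are no part of the job. Of the things that look like the jar, the middle-sized one is meant.

How it is judged:
By the outcome, as a careful person would: the job done as asked, in the order asked, and still so for the second after the job is handed in, with the robot touching nothing.
It also fails if it takes over 40 s, if anything falls off the work surface, if the arm or the gripper's body presses on something with over 40 N, if the wrist force passes 120 N, or if a joint passes its speed limit or range.

ROBOT

A 7-joint arm with a two-finger parallel gripper is mounted at the origin on the work surface. World frame = base frame: x ahead of the robot, y to its left, z up, the work surface at z = 0. Lengths are in m, angles in rad, forces in N, time in s.
With the tool pointing down it reaches from about 0.4 to 0.875 m from the base axis. Payload 19.3 kg.
Tool frame: the origin (TCP) lies at the very end of the fingers, on their centre line; the grasp point (between the pads) lies 19 mm behind it; z points along the fingers, y is the line along which they close (so a half turn about z gives the same grasp; the last joint's range is limited). The gripper opens to 85 mm and grips with 20 to 120 N. Pads are 22 mm wide; open, the fingers measure 114 mm over their backs; the gripper's body (76 mm by 85 mm) begins 54 mm behind the grasp point. The pads swing forward as they close: fully open they stand 13 mm farther back than shut.
Start: joints at [-0.07, 0.521, -0.036, 1.599, 0.021, 1.021, -0.113], TCP at [0.625, -0, 0.206] pointing down, gripper open.
Joint ranges: [-2.91, 2.91], [-0.3, 2.13], [-1.5, 1.42], [0.17, 2.43], [-1.26, 4.41], [0.16, 1.93], [-2.52, 2.52]. Speed limits (rad/s): [1.89, 1.89, 2.39, 2.39, 3.01, 3.01, 3.01].

INTERFACE

Orientations are given as [roll, pitch, yaw] about the fixed x, y, z axes, in that order (R = Rz(yaw) Ry(pitch) Rx(roll)).
In Python, from workcell import monitor, optics, workorder gives the robot as it stands.
- The arm moves only by the tool apply_moves, never from a script. Its arguments are lists of equal length, an entry for each row: "linear": the shift along the tool's x, y, z each as a share of 0.1 m, from -1 to 1, a list of three; "delta_rot": the turn, a rotation vector about the tool's x, y, z each as a share of 120 degrees, from -1 to 1, a list of three. A call has exactly 5 rows; each row is the pose to reach, as a shift and turn from the pose commanded when the call began, along the tool's axes at that moment; what a row does not reach only later rows make up. A row lasts 1/12 s, in which the tool goes at most 41.7 mm and 7.16 degrees, less where a joint would pass 70% of its speed; a pose out of reach is approached as far as the arm can. A call with a number of a shift or a turn outside -1 to 1 is refused whole. A call with a gripper value outside its range is refused whole. "gripper" is the opening, from -1 (shut) to 1 (fully open), set as the call begins (left out, the last holds). The fingers move at their own pace and stop on an object; "force" is the grip in N (left out, the last holds). Time passes only in rows, so rows that repeat a pose let the fingers close, or fill a call up. It gives the time, the measured TCP pose, the force, the opening and the grip force at its end, in the units of the state.
- monitor.observe(): the state, without advancing time (a new reading comes with each control period).
- optics.grab_frame(name): name is "scene" or "side" or "wrist"; returns (picture, depth): 384x512x3 uint8, red, green, blue; 384x512 float32, m along the optical axis (not along the pixel's ray), 0 where there is no reading.
- optics.camera_info(name): a dict with "fx", "fy", "cx", "cy" (pixels), "rvec" (rotation vector, rad) and "tvec" (3), from world to camera coordinates, as OpenCV has them; the wrist camera has in their place "T_tool_cam" (4x4, takes a point from camera to tool coordinates, whose origin is the TCP and whose axes are the flange's). Camera axes: x right, y down, z forward; pixel columns grow to the right and rows downward; lengths in m; the calibration is good to about 2 mm. The wrist camera is an equidistant fisheye: a pixel r from the principal point sees the ray r / f radians off the axis. A picture is of the moment at which its call begins: read the wrist's pose just before it. camera_info takes no time and is no camera call.
- workorder.job_done(): hands the job in; it is judged then, once.
The state is a dict: "clock": time; "qpos": joint angles; "qd": joint speeds; "joint_efforts": joint torques, N m; "position": TCP position; "tool_rot": TCP orientation; "force": force on the tool from outside, world axes, zero at the start; "moment": the same for the moment, N m; "grip_width": finger opening in m; "finger_force": force on a finger pad.
Only numpy, scipy, OpenCV 4.12 (cv2) and the standard library are available. Lean on these libraries where they do the work, as an engineer would, in place of code of your own. Each camera call takes 0.05 s, during which the arm holds its last target. There are 200 camera calls.

## Working session

There is one attempt and no reset: what is moved stays moved. The work goes in short steps, Python scripts to look and compute and a tool call to move; the robot and the scene stay as the last step left them, time stands still between calls to the robot, and variables do not carry over. Pictures are saved under pics/ and viewed, at most 13 in all, crops included, and the job is handed in when it is done.

Besides the shell and the picture viewer there is one more tool, called by a JSON object that holds its "op" and its "data", one argument or row to a line. apply_moves: Moves the arm, as the interface text tells. Its arguments: {"type":"object","properties":{"linear":{"type":"array"},"delta_rot":{"type":"array"},"gripper":{"type":"number"},"force":{"type":"number"}},"required":["linear","delta_rot"]}

```bash
mkdir -p pics; python3 - <<'E'
from workcell import monitor, optics
import cv2, numpy as np
s=monitor.observe(); print({k:np.round(s[k],3).tolist() for k in ('clock','position','tool_rot','grip_width','force')})
for n in ('scene','side'):
    p,d=optics.grab_frame(n); cv2.imwrite(f'pics/{n}0.png',p[...,::-1]); np.savez(f'{n}0.npz',p=p,d=d); print(optics.camera_info(n))
E
```

```text
{'clock': 0.0, 'position': [0.625, -0.0, 0.206], 'tool_rot': [-3.14, 0.0, 1.571], 'grip_width': 0.086, 'force': [0.043, 0.111, 0.373]}
{'fx': 497.95149476290356, 'fy': 497.95149476290356, 'cx': 255.56708322836965, 'cy': 189.8189491879141, 'rvec': array([ 2.06580337,  1.54840655, -0.50237707]), 'tvec': array([-0.00601714, -0.41912798,  1.74084291])}
{'fx': 412.4745737708129, 'fy': 412.4745737708129, 'cx': 251.55613910509305, 'cy': 191.0748521169242, 'rvec': array([ 2.1766374 , -0.7937978 ,  0.39233315]), 'tvec': array([-0.52161933,  0.1939791 ,  0.9952784 ])}
```

View pics/scene0.png

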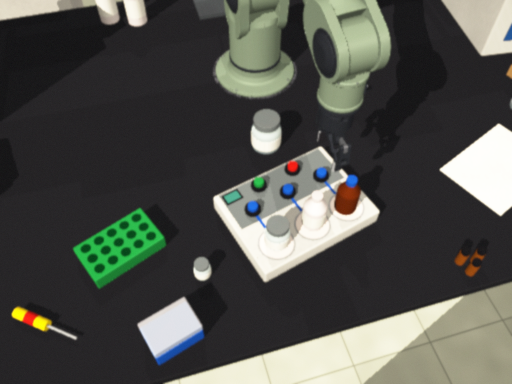

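View pics/side0.png

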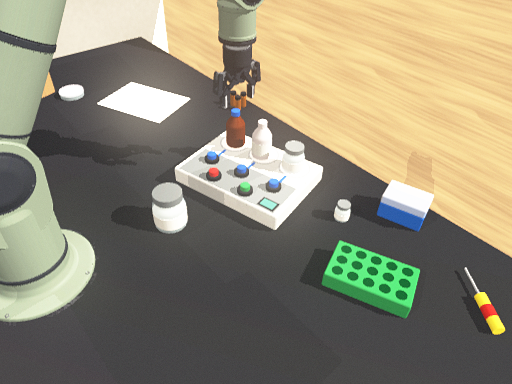

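The scene view shows the amber bottle at (347,195), and the blue button joined to it by a stripe at (321,174). Green is at (260,183) and red at (292,167). 

Possible confusions:
- Other blue buttons: (288,190) and (253,207).
- Red button: (292,167).
- Jar: the middle-sized one is at (278,235). The big one is at (266,130) and the small one at (202,268).
- Other brown bottles: small ones at (470,258).

My choice is blue (321,174), which is (211,157) in the side view, and green (260,183), which is (245,188) in the side view.

```bash
cat > h.py <<'E'
from workcell import optics
import cv2, numpy as np
def ray(n,px,z):
    c=optics.camera_info(n); R=cv2.Rodrigues(c['rvec'])[0]; o=-R.T@c['tvec']
    d=R.T@np.array([(px[0]-c['cx'])/c['fx'],(px[1]-c['cy'])/c['fy'],1]); return o+d*(z-o[2])/d[2]
def blobs(p,col,x0,y0,x1,y1):
    h=cv2.cvtColor(p,cv2.COLOR_RGB2HSV); lo,hi={'blue':((100,120,60),(130,255,255)),'green':((45,120,50),(80,255,255)),'red':((0,170,130),(5,255,255))}[col]
    m=cv2.inRange(h,lo,hi); k=np.zeros_like(m); k[y0:y1,x0:x1]=m[y0:y1,x0:x1]
    k=cv2.morphologyEx(k,cv2.MORPH_OPEN,np.ones((4,4),np.uint8))
    n,_,st,ce=cv2.connectedComponentsWithStats(k); return [(ce[i],st[i]) for i in range(1,n) if st[i][4]>15]
E
python3 - <<'E'
from h import *
for n,box in (('scene',(230,150,370,220)),('side',(190,140,300,205))):
    p=np.load(n+'0.npz')['p']
    for c in ('blue','green','red'):
        for ce,st in blobs(p,c,*box): print(n,c,ce.round(1),st, ray(n,ce,.083).round(4))
a=np.load('scene0.npz')['p'][130:250,230:370]; b=np.load('side0.npz')['p'][95:215,180:320]
cv2.imwrite('pics/crop.png',cv2.resize(np.vstack([a,b])[...,::-1],None,fx=2.4,fy=2.4,interpolation=2))
E
```

```text
scene blue [322.  173.9] [317 169  11  11 106] [0.559 0.03  0.083]
scene blue [352.6 181.1] [347 175  12  13 127] [0.6055 0.1009 0.083 ]
scene blue [288.5 190.3] [283 185  12  12 119] [ 0.5865 -0.0758  0.083 ]
scene blue [253.4 207.5] [248 202  12  12 121] [ 0.614  -0.1814  0.083 ]
scene green [259.3 183.5] [254 179  11  10  96] [ 0.5431 -0.1441  0.083 ]
scene red [293.4 167.2] [289 163  10  10  85] [ 0.5151 -0.0375  0.083 ]
side blue [212.5 156.1] [209 153   8   7  54] [0.5471 0.0172 0.083 ]
side blue [243.1 168.9] [240 166   7   7  43] [ 0.5783 -0.0875  0.083 ]
side blue [274.9 183.2] [271 180   8   8  51] [ 0.6054 -0.1919  0.083 ]
```

View pics/crop.png

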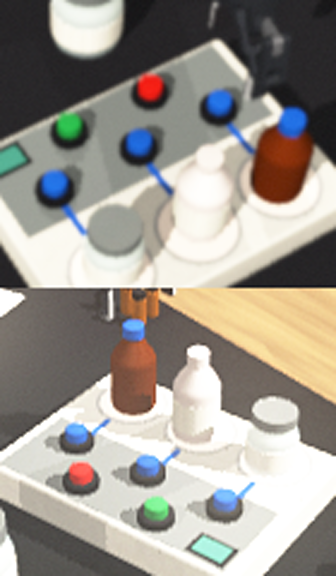

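The crop confirms it: the stripe from the amber bottle leads to the left-hand blue button, and green lies to the right of red. The two views disagree by about 13 mm, so I'll check with the wrist camera and depth.

```bash
python3 - <<'E'
from h import *
from workcell import monitor
from scipy.spatial.transform import Rotation as Ro
# depth check
for n,pts in (('scene',[(322,174),(288,190),(259,183),(293,167)]),('side',[(212,156),(243,169),(245,188),(213,174)])):
    d=np.load(n+'0.npz')['d']; c=optics.camera_info(n); R=cv2.Rodrigues(c['rvec'])[0]
    for u,v in pts:
        z=np.median(d[v-1:v+2,u-1:u+2]); P=R.T@(np.array([(u-c['cx'])/c['fx']*z,(v-c['cy'])/c['fy']*z,z])-c['tvec']); print(n,(u,v),P.round(4))
s=monitor.observe(); p,d=optics.grab_frame('wrist'); c=optics.camera_info('wrist'); print({k:v for k,v in c.items()})
np.savez('wrist0.npz',p=p,d=d,pos=s['position'],rot=s['tool_rot']); cv2.imwrite('pics/wrist0.png',p[...,::-1])
E
```

```text
scene (322, 174) [0.5612 0.029  0.0855]
scene (288, 190) [ 0.5873 -0.0777  0.0861]
scene (259, 183) [ 0.545  -0.1455  0.0882]
scene (293, 167) [ 0.5163 -0.0392  0.0859]
side (212, 156) [0.5458 0.0179 0.0836]
side (243, 169) [ 0.5772 -0.0883  0.0836]
side (245, 188) [ 0.5286 -0.1552  0.0826]
side (213, 174) [ 0.4987 -0.0502  0.0811]
{'fx': 297.3186396354542, 'fy': 297.3186396354542, 'cx': 246.34095531591356, 'cy': 193.68266297362433, 'T_tool_cam': array([[-2.91540704e-04, -9.62949647e-01, -2.69681094e-01,
         6.84020597e-02],
       [ 9.99999530e-01, -5.30192340e-04,  8.12099786e-04,
         2.53812320e-05],
       [-9.24994052e-04, -2.69680731e-01,  9.62949349e-01,
        -1.66120142e-01],
       [ 0.00000000e+00,  0.00000000e+00,  0.00000000e+00,
         1.00000000e+00]])}
```

View pics/wrist0.png

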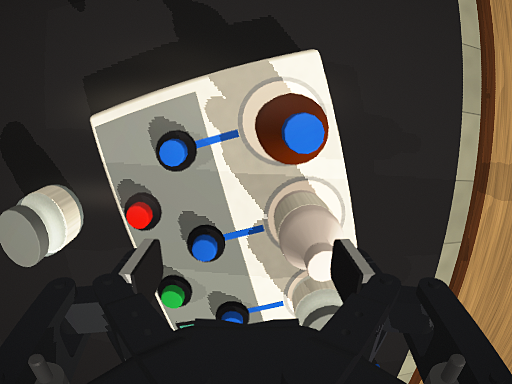

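The wrist view shows the amber bottle's blue button at (174,152), red at (139,215), mid blue at (206,246) and green at (172,297).

```bash
cat >> h.py <<'E'
from scipy.spatial.transform import Rotation as Ro
def wray(px,pos,rot,z):
    c=optics.camera_info('wrist'); q=np.array([px[0]-c['cx'],px[1]-c['cy']])/c['fx']; r=np.hypot(*q)
    d=np.r_[q/r*np.sin(r),np.cos(r)]; R=Ro.from_euler('xyz',rot).as_matrix(); T=c['T_tool_cam']
    o=R@T[:3,3]+pos; d=R@T[:3,:3]@d; return o+d*(z-o[2])/d[2]
E
python3 - <<'E'
from h import *
w=np.load('wrist0.npz')
for c,z in (('blue',.086),('green',.086),('red',.086)):
    for ce,st in blobs(w['p'],c,110,125,250,325): print(c,ce.round(1),st,wray(ce,w['pos'],w['rot'],z).round(4))
E
```

```text
blue [217.  139.6] [197 132  42  17 309] [0.5966 0.0425 0.086 ]
blue [174.  153.1] [160 140  29  28 637] [0.5535 0.0299 0.086 ]
blue [237.4 234.9] [225 230  26  11 169] [ 0.6155 -0.0565  0.086 ]
blue [205.4 248.8] [193 236  26  27 561] [ 0.5809 -0.0731  0.086 ]
blue [233.6 317.9] [223 312  21  13 200] [ 0.6094 -0.1681  0.086 ]
green [173.6 297.1] [162 286  24  23 441] [ 0.5384 -0.1391  0.086 ]
red [139.9 216.2] [127 204  26  26 530] [ 0.511  -0.0367  0.086 ]
```

{"op": "apply_moves", "data": {
  "linear": [
    [0.15, -0.35, 0],
    [0.3, -0.7, 0],
    [0.3, -0.7, 0.25],
    [0.3, -0.7, 0.5],
    [0.3, -0.7, 0.5]
  ],
  "delta_rot": [
    [0, 0, 0],
    [0, 0, 0],
    [0, 0, 0],
    [0, 0, 0],
    [0, 0, 0]
  ],
  "gripper": -1
}}

```text
clock: 0.57
position: [0.5527, 0.03, 0.153]
tool_rot: [-3.137, 0.001, 1.572]
force: [-1.2, 0.1, -1.3]
grip_width: 0.0252
finger_force: 0.0
```

{"op": "apply_moves", "data": {
  "linear": [
    [0, 0, 0],
    [0, 0, 0],
    [0, 0, 0],
    [0, 0, 0],
    [0, 0, 0]
  ],
  "delta_rot": [
    [0, 0, 0],
    [0, 0, 0],
    [0, 0, 0],
    [0, 0, 0],
    [0, 0, 0]
  ]
}}

```text
clock: 0.98
position: [0.5554, 0.0299, 0.157]
tool_rot: [3.141, -0.0, 1.571]
force: [0.3, 0.3, -0.7]
grip_width: -0.0001
finger_force: 0.0
```

```bash
python3 - <<'E'
from h import *
from workcell import monitor
s=monitor.observe(); p,d=optics.grab_frame('wrist'); print(s['clock'],s['position'],s['tool_rot'],s['grip_width'],s['force'])
cv2.imwrite('pics/wrist1.png',p[...,::-1]); np.savez('wrist1.npz',p=p,pos=s['position'],rot=s['tool_rot'])
for c in ('blue','red','green'):
    for ce,st in blobs(p,c,50,50,450,380): print(c,ce.round(1),st,wray(ce,s['position'],s['tool_rot'],.086).round(4))
p,_=optics.grab_frame('side'); cv2.imwrite('pics/side1.png',cv2.resize(p[80:215,160:320],None,fx=3,fy=3,interpolation=2)[...,::-1])
E
```

```text
0.9833 [0.55541549 0.02993131 0.1569946 ] [ 3.14061719e+00 -1.51914313e-04  1.57051081e+00] -9.41653215380753e-05 [ 0.28879019  0.32549536 -0.67267248]
blue [287.8 177.1] [264 168  49  19 403] [0.5898 0.0461 0.086 ]
blue [424.3 195. ] [ 401  171   47   50 1802] [0.7241 0.0304 0.086 ]
blue [240.8 194.3] [225 177  32  35 912] [0.5511 0.0314 0.086 ]
red [196.  262.2] [181 249  30  28 638] [ 0.5098 -0.0329  0.086 ]
```

View pics/wrist1.png

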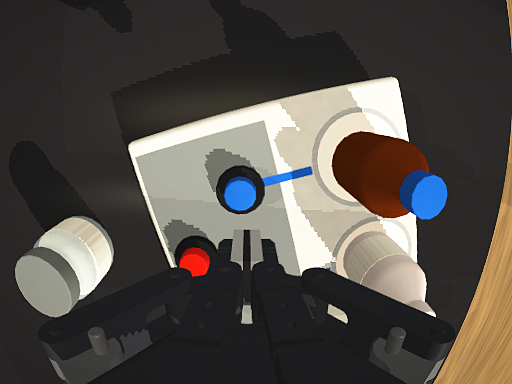

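View pics/side1.png

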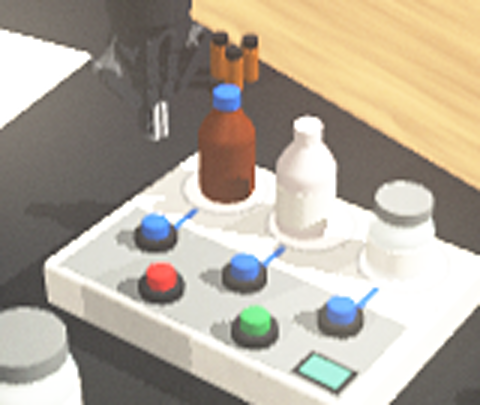

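{"op": "apply_moves", "data": {
  "linear": [
    [0, -0.03, 0.2],
    [0, -0.03, 0.4],
    [0, -0.03, 0.52],
    [0, -0.03, 0.6],
    [0, -0.03, 0.6]
  ],
  "delta_rot": [
    [0, 0, 0],
    [0, 0, 0],
    [0, 0, 0],
    [0, 0, 0],
    [0, 0, 0]
  ]
}}

```text
clock: 1.5
position: [0.5513, 0.0299, 0.0951]
tool_rot: [-3.14, 0.0, 1.571]
force: [-0.2, -0.6, 0.1]
grip_width: -0.0001
finger_force: 0.0
```

```bash
python3 - <<'E'
from h import *
from workcell import monitor
s=monitor.observe(); P=np.array(s['position']); print(P,s['force'])
out=[]
for n in ('scene','side'):
    p,_=optics.grab_frame(n); c=optics.camera_info(n)
    for Q in (P,[.552,.031,.086]):
        q=cv2.projectPoints(np.array(Q,float)[None],c['rvec'],c['tvec'],np.array([[c['fx'],0,c['cx']],[0,c['fy'],c['cy']],[0,0,1]]),None)[0].ravel(); print(n,q.round(1))
    u,v=q.round().astype(int); out.append(cv2.resize(p[v-30:v+30,u-40:u+40],None,fx=5,fy=5,interpolation=2))
cv2.imwrite('pics/near.png',np.hstack(out)[...,::-1])
E
```

```text
[0.55130722 0.02991507 0.09505826] [-0.17685709 -0.62730612  0.07983031]
scene [321.4 169. ]
scene [321.5 171.2]
side [210.9 150.3]
side [211.  152.6]
```

View pics/near.png

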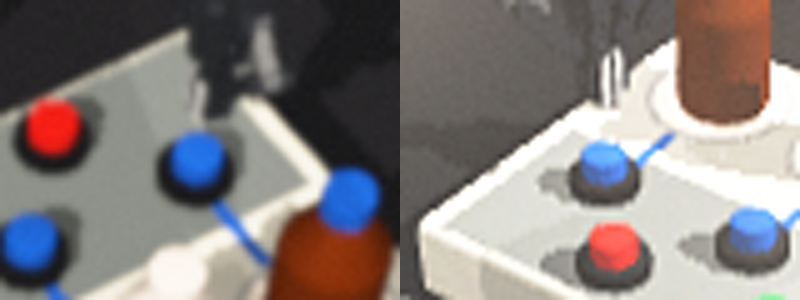

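The near crops show the fingertip still above the button in both views, more than the readout suggests. I'll solve for the tip-to-button offset from the two views relative to each other.

```bash
python3 - <<'E'
from h import *
A=[];b=[]
for n,r in (('scene',(3.2,-6)),('side',(1.4,-9))):
    c=optics.camera_info(n);K=np.array([[c['fx'],0,c['cx']],[0,c['fy'],c['cy']],[0,0,1]])
    pr=lambda Q:cv2.projectPoints(np.array(Q,float)[None],c['rvec'],c['tvec'],K,None)[0].ravel()
    o=np.array([.552,.03,.086]); J=np.array([pr(o+e)-pr(o) for e in np.eye(3)*.001]).T; print(n,J.round(3).tolist()); A.append(J);b+=r
    R=cv2.Rodrigues(c['rvec'])[0]; print('cam',(-R.T@c['tvec']).round(3))
A=np.vstack(A);x,res,_,_=np.linalg.lstsq(A,b,rcond=None);print(x,A@x-b)
E
```

```text
scene [[0.131, 0.342, 0.041], [0.274, -0.079, -0.228]]
cam [ 1.316 -0.391  1.15 ]
side [[0.27, -0.199, -0.014], [-0.123, -0.152, -0.273]]
cam [-0.025 -0.802  0.81 ]
[ 6.23788805  2.0532087  30.75464041] [-0.40927902  0.52353219 -0.54904196 -0.47257503]
```

```bash
python3 - <<'E'
from h import *
from workcell import monitor
s=monitor.observe(); print(np.round(s['position'],4),s['force'],np.round(s['qpos'],3))
for n in ('scene','side'):
    p,d=optics.grab_frame(n); c=optics.camera_info(n); R=cv2.Rodrigues(c['rvec'])[0]
    v,u=np.mgrid[:384,:512]; P=(np.stack([(u-c['cx'])/c['fx']*d,(v-c['cy'])/c['fy']*d,d],-1)-c['tvec'])@R
    m=(d>0)&(abs(P[...,0]-.555)<.05)&(abs(P[...,1]-.03)<.04)&(P[...,2]>.092)&(P[...,2]<.16)
    Q=np.c_[P[m],u[m],v[m]]; Q=Q[Q[:,2].argsort()]
    print(n,len(Q)); print(Q[:14].round(3)); print('median xy below .13',np.median(Q[Q[:,2]<Q[0,2]+.02],0).round(4))
E
```

```text
[0.5522 0.03   0.0967] [0.71923668 0.67078662 0.48791162] [-0.125  0.553 -0.05   1.885  0.04   0.704 -0.198]
scene 59
[[5.48e-01 3.90e-02 9.20e-02 3.24e+02 1.68e+02]
 [5.49e-01 3.30e-02 9.50e-02 3.22e+02 1.68e+02]
 [5.57e-01 2.60e-02 1.25e-01 3.22e+02 1.64e+02]
 [5.58e-01 2.20e-02 1.27e-01 3.21e+02 1.64e+02]
 [5.62e-01 3.20e-02 1.28e-01 3.25e+02 1.64e+02]
 [5.49e-01 2.00e-02 1.29e-01 3.19e+02 1.61e+02]
 [5.59e-01 2.40e-02 1.31e-01 3.22e+02 1.63e+02]
 [5.59e-01 2.10e-02 1.32e-01 3.21e+02 1.63e+02]
 [5.65e-01 2.50e-02 1.34e-01 3.23e+02 1.64e+02]
 [5.62e-01 2.80e-02 1.34e-01 3.24e+02 1.63e+02]
 [5.56e-01 1.90e-02 1.34e-01 3.20e+02 1.62e+02]
 [5.49e-01 1.90e-02 1.35e-01 3.19e+02 1.60e+02]
 [5.46e-01 2.00e-02 1.35e-01 3.19e+02 1.59e+02]
 [5.66e-01 2.70e-02 1.35e-01 3.24e+02 1.64e+02]]
median xy below .13 [5.484e-01 3.580e-02 9.390e-02 3.230e+02 1.680e+02]
side 103
[[5.48e-01 2.80e-02 1.20e-01 2.10e+02 1.44e+02]
 [5.53e-01 2.00e-02 1.22e-01 2.13e+02 1.44e+02]
 [5.48e-01 2.30e-02 1.23e-01 2.11e+02 1.44e+02]
 [5.59e-01 1.80e-02 1.24e-01 2.15e+02 1.43e+02]
 [5.56e-01 1.90e-02 1.25e-01 2.14e+02 1.43e+02]
 [5.53e-01 2.00e-02 1.26e-01 2.13e+02 1.43e+02]
 [5.48e-01 1.80e-02 1.26e-01 2.12e+02 1.44e+02]
 [5.45e-01 2.40e-02 1.27e-01 2.10e+02 1.43e+02]
 [5.60e-01 1.90e-02 1.27e-01 2.15e+02 1.42e+02]
 [5.57e-01 2.00e-02 1.28e-01 2.14e+02 1.42e+02]
 [5.46e-01 2.10e-02 1.28e-01 2.11e+02 1.43e+02]
 [5.48e-01 1.80e-02 1.29e-01 2.12e+02 1.43e+02]
 [5.43e-01 4.00e-02 1.30e-01 2.06e+02 1.40e+02]
 [5.58e-01 2.20e-02 1.30e-01 2.14e+02 1.41e+02]]
median xy below .13 [5.480e-01 2.070e-02 1.327e-01 2.120e+02 1.410e+02]
```

{"op": "apply_moves", "data": {
  "linear": [
    [0, -0.02, 0.02],
    [0, -0.02, 0.05],
    [0, -0.02, 0.08],
    [0, -0.02, 0.11],
    [0, -0.02, 0.11]
  ],
  "delta_rot": [
    [0, 0, 0],
    [0, 0, 0],
    [0, 0, 0],
    [0, 0, 0],
    [0, 0, 0]
  ]
}}

```text
clock: 2.12
position: [0.5497, 0.03, 0.0847]
tool_rot: [-3.141, 0.0, 1.571]
force: [0.3, -0.2, -0.7]
grip_width: 0.0002
finger_force: 0.0
```

{"op": "apply_moves", "data": {
  "linear": [
    [0, 0, 0.02],
    [0, 0, 0.04],
    [0, 0, 0.06],
    [0, 0, 0.06],
    [0, 0, 0.06]
  ],
  "delta_rot": [
    [0, 0, 0],
    [0, 0, 0],
    [0, 0, 0],
    [0, 0, 0],
    [0, 0, 0]
  ]
}}

```text
clock: 2.53
position: [0.5499, 0.03, 0.0792]
tool_rot: [-3.141, 0.0, 1.571]
force: [0.5, 0.1, 0.5]
grip_width: 0.0
finger_force: 0.0
```

{"op": "apply_moves", "data": {
  "linear": [
    [0, 0, 0.02],
    [0, 0, 0.04],
    [0, 0, 0.06],
    [0, 0, 0.08],
    [0, 0, 0.08]
  ],
  "delta_rot": [
    [0, 0, 0],
    [0, 0, 0],
    [0, 0, 0],
    [0, 0, 0],
    [0, 0, 0]
  ]
}}

```text
clock: 2.95
position: [0.5497, 0.03, 0.0708]
tool_rot: [-3.141, 0.0, 1.571]
force: [0.1, -0.4, 0.3]
grip_width: 0.0004
finger_force: 0.0
```

```bash
python3 - <<'E'
from h import *
out=[]
for n,(u,v) in (('scene',(322,171)),('side',(211,153))):
    p,_=optics.grab_frame(n); out.append(cv2.resize(p[v-30:v+30,u-40:u+40],None,fx=5,fy=5,interpolation=2))
cv2.imwrite('pics/near2.png',np.hstack(out)[...,::-1])
E
```

```text
(no output)
```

View pics/near2.png

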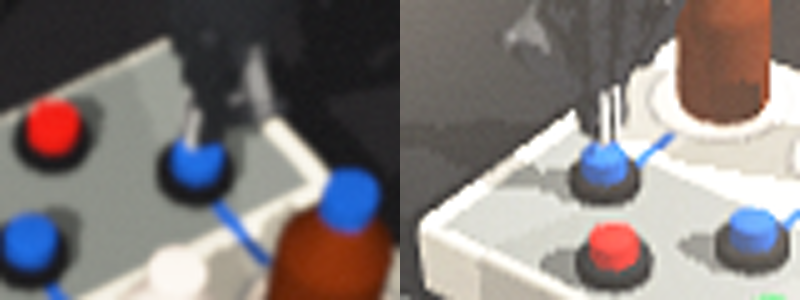

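The tip is now right over the chosen button, a few millimetres above it. It sits slightly to +y, so I'll centre it and creep down on the force reading.

{"op": "apply_moves", "data": {
  "linear": [
    [-0.02, 0, 0],
    [-0.02, 0, 0.02],
    [-0.02, 0, 0.04],
    [-0.02, 0, 0.05],
    [-0.02, 0, 0.05]
  ],
  "delta_rot": [
    [0, 0, 0],
    [0, 0, 0],
    [0, 0, 0],
    [0, 0, 0],
    [0, 0, 0]
  ]
}}

```text
clock: 3.47
position: [0.5498, 0.028, 0.066]
tool_rot: [-3.141, 0.0, 1.571]
force: [-0.2, -1.0, 0.2]
grip_width: 0.0001
finger_force: 0.0
```

{"op": "apply_moves", "data": {
  "linear": [
    [0, 0, 0.01],
    [0, 0, 0.02],
    [0, 0, 0.03],
    [0, 0, 0.04],
    [0, 0, 0.04]
  ],
  "delta_rot": [
    [0, 0, 0],
    [0, 0, 0],
    [0, 0, 0],
    [0, 0, 0],
    [0, 0, 0]
  ]
}}

```text
clock: 3.88
position: [0.5499, 0.028, 0.0621]
tool_rot: [-3.141, 0.0, 1.571]
force: [0.2, 0.8, -0.7]
grip_width: 0.0001
finger_force: 0.0
```

{"op": "apply_moves", "data": {
  "linear": [
    [0, 0, 0.01],
    [0, 0, 0.02],
    [0, 0, 0.03],
    [0, 0, 0.04],
    [0, 0, 0.04]
  ],
  "delta_rot": [
    [0, 0, 0],
    [0, 0, 0],
    [0, 0, 0],
    [0, 0, 0],
    [0, 0, 0]
  ]
}}

```text
clock: 4.3
position: [0.5501, 0.028, 0.0582]
tool_rot: [3.141, -0.0, 1.571]
force: [-1.1, -0.3, 3.5]
grip_width: -0.0004
finger_force: 1.9
```

Contact: 3.5 N at z = 0.058, so the button has just started moving. I'll press about 4 mm further.

{"op": "apply_moves", "data": {
  "linear": [
    [0, 0, 0.01],
    [0, 0, 0.025],
    [0, 0, 0.04],
    [0, 0, 0.04],
    [0, 0, 0.04]
  ],
  "delta_rot": [
    [0, 0, 0],
    [0, 0, 0],
    [0, 0, 0],
    [0, 0, 0],
    [0, 0, 0]
  ]
}}

```text
clock: 4.72
position: [0.5501, 0.028, 0.0543]
tool_rot: [3.141, 0.0, 1.571]
force: [-1.6, -0.1, 5.6]
grip_width: -0.0001
finger_force: 3.0
```

```bash
python3 - <<'E'
from h import *
from workcell import monitor
s=monitor.observe();print(s['position'],s['force'],s['moment'])
out=[]
for n,(u,v) in (('scene',(322,171)),('side',(211,153))):
    p,_=optics.grab_frame(n); out.append(cv2.resize(p[v-30:v+30,u-40:u+40],None,fx=5,fy=5,interpolation=2))
cv2.imwrite('pics/near3.png',np.hstack(out)[...,::-1])
E
```

```text
[0.55008052 0.02798274 0.05426534] [-1.55910754 -0.14192341  5.61024469] [-0.04881564  0.1851132   0.05301138]
```

View pics/near3.png

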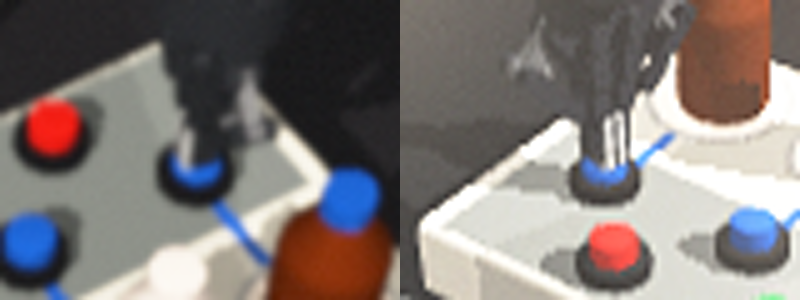

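5.6 N means about 5.7 mm down, so the press has registered, and the picture shows the cap depressed under the fingertips. Next I'll lift and go to green, a shift of about (-0.018, -0.175) m.

{"op": "apply_moves", "data": {
  "linear": [
    [0, 0, -0.2],
    [0, 0, -0.45],
    [-0.3, -0.05, -0.45],
    [-0.65, -0.1, -0.45],
    [-1.0, -0.19, -0.45]
  ],
  "delta_rot": [
    [0, 0, 0],
    [0, 0, 0],
    [0, 0, 0],
    [0, 0, 0],
    [0, 0, 0]
  ]
}}

```text
clock: 5.23
position: [0.5313, -0.0727, 0.0995]
tool_rot: [3.141, -0.0, 1.573]
force: [-0.0, -1.0, 0.5]
grip_width: -0.0002
finger_force: 0.0
```

{"op": "apply_moves", "data": {
  "linear": [
    [-0.3, 0, 0],
    [-0.6, 0, 0],
    [-0.75, 0, 0],
    [-0.75, 0, 0],
    [-0.75, 0, 0]
  ],
  "delta_rot": [
    [0, 0, 0],
    [0, 0, 0],
    [0, 0, 0],
    [0, 0, 0],
    [0, 0, 0]
  ]
}}

```text
clock: 5.65
position: [0.5307, -0.1476, 0.099]
tool_rot: [-3.141, -0.0, 1.569]
force: [-0.3, 0.3, 0.4]
grip_width: 0.0001
finger_force: 0.0
```

```bash
python3 - <<'E'
from h import *
from workcell import monitor
s=monitor.observe();print(s['position'],s['tool_rot'],s['force'])
w,_=optics.grab_frame('wrist')
for c in ('green','red','blue'):
    for ce,st in blobs(w,c,50,50,460,380): print(c,ce.round(1),st,wray(ce,s['position'],s['tool_rot'],.086).round(4))
out=[]
for n,(u,v) in (('scene',(262,180)),('side',(245,180))):
    p,_=optics.grab_frame(n); out.append(cv2.resize(p[v-30:v+30,u-40:u+40],None,fx=5,fy=5,interpolation=2))
cv2.imwrite('pics/green1.png',np.hstack(out)[...,::-1])
E
```

```text
[ 0.53071339 -0.14761088  0.09897839] [-3.14123314e+00 -1.09461270e-04  1.56913768e+00] [-0.3281788   0.32332959  0.35236081]
green [252.4 212.4] [ 232  192   42   41 1395] [ 0.5348 -0.1418  0.086 ]
red [207.9  60.3] [186  51  44  23 812] [ 0.5082 -0.047   0.086 ]
blue [321.5 111.1] [ 299   90   46   44 1576] [ 0.5767 -0.0774  0.086 ]
blue [372.9  98.8] [347  90  53  19 552] [ 0.6108 -0.0675  0.086 ]
blue [391.2 235. ] [369 225  46  21 384] [ 0.6346 -0.1603  0.086 ]
blue [348.5 259.8] [ 329  241   40   39 1172] [ 0.6033 -0.1783  0.086 ]
blue [450.7 362.6] [436 343  25  38 516] [ 0.7587 -0.3258  0.086 ]
```

View pics/green1.png

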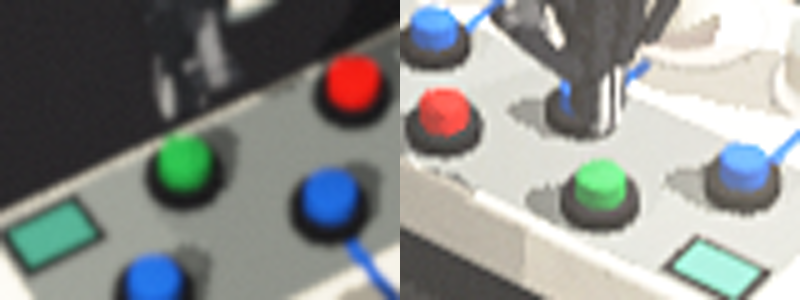

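The green button is directly below, at (184,155) and (600,170) in the crops. The tip needs about 5 mm more in +y. The blue button is back up.

{"op": "apply_moves", "data": {
  "linear": [
    [0.055, 0.01, 0.1],
    [0.055, 0.01, 0.2],
    [0.055, 0.01, 0.27],
    [0.055, 0.01, 0.33],
    [0.055, 0.01, 0.33]
  ],
  "delta_rot": [
    [0, 0, 0],
    [0, 0, 0],
    [0, 0, 0],
    [0, 0, 0],
    [0, 0, 0]
  ]
}}

```text
clock: 6.22
position: [0.5312, -0.1412, 0.0646]
tool_rot: [-3.139, -0.0, 1.571]
force: [-0.1, -0.2, -0.5]
grip_width: -0.0001
finger_force: 0.0
```

{"op": "apply_moves", "data": {
  "linear": [
    [0, 0, 0.02],
    [0, 0, 0.04],
    [0, 0, 0.06],
    [0, 0, 0.08],
    [0, 0, 0.08]
  ],
  "delta_rot": [
    [0, 0, 0],
    [0, 0, 0],
    [0, 0, 0],
    [0, 0, 0],
    [0, 0, 0]
  ]
}}

```text
clock: 6.63
position: [0.5322, -0.1417, 0.0583]
tool_rot: [3.141, 0.0, 1.571]
force: [-0.8, -0.4, 3.7]
grip_width: -0.0001
finger_force: 1.9
```

Contact at the same height as on the blue button. I'll press 4 mm further.

{"op": "apply_moves", "data": {
  "linear": [
    [0, 0, 0.01],
    [0, 0, 0.025],
    [0, 0, 0.04],
    [0, 0, 0.04],
    [0, 0, 0.04]
  ],
  "delta_rot": [
    [0, 0, 0],
    [0, 0, 0],
    [0, 0, 0],
    [0, 0, 0],
    [0, 0, 0]
  ]
}}

```text
clock: 7.05
position: [0.5322, -0.1416, 0.0544]
tool_rot: [3.141, 0.0, 1.571]
force: [0.2, -0.5, 6.6]
grip_width: 0.0004
finger_force: 3.0
```

{"op": "apply_moves", "data": {
  "linear": [
    [0, 0, -0.1],
    [0, 0, -0.35],
    [0, 0, -0.7],
    [0, 0, -1.0],
    [0, 0, -1.0]
  ],
  "delta_rot": [
    [0, 0, 0],
    [0, 0, 0],
    [0, 0, 0],
    [0, 0, 0],
    [0, 0, 0]
  ]
}}

```text
clock: 7.47
position: [0.5343, -0.142, 0.1601]
tool_rot: [3.135, 0.001, 1.57]
force: [1.2, -0.3, 0.5]
grip_width: 0.0
finger_force: 0.0
```

```bash
python3 - <<'E'
from h import *
out=[]
for n,(u,v) in (('scene',(290,185)),('side',(245,170))):
    p,_=optics.grab_frame(n); out.append(cv2.resize(p[v-60:v+60,u-65:u+65],None,fx=3,fy=3,interpolation=2))
cv2.imwrite('pics/end.png',np.hstack(out)[...,::-1])
E
```

```text
(no output)
```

View pics/end.png

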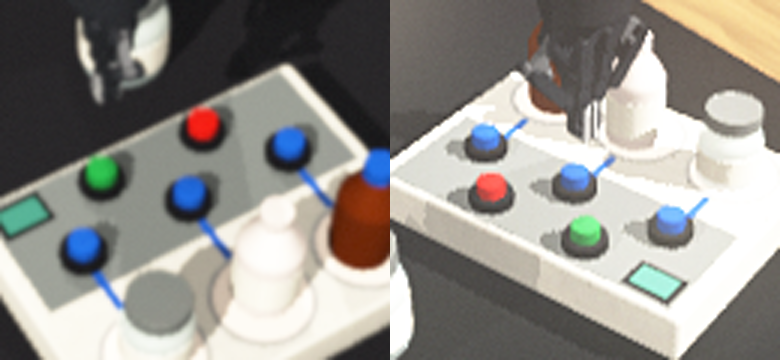

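The final view shows all the buttons up, the bottles and jar standing in place, and the gripper clear. Handing in.

```bash
python3 -c "
from workcell import workorder; print(workorder.job_done())"
```

```text
the job is handed in; nothing more can be done
None
```

I pressed the blue button in front of the amber bottle (5.6 N), then the green start button (6.6 N), and let each come back up; the final pictures show no other button down, the bottles and jar standing in place, and the job is handed in at about 7.5 s.

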